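# Dock a data logger behind its one-way charging flaps

## Robot

A 6-joint arm with a two-finger parallel gripper is mounted at the origin on the work surface. World frame = base frame: x ahead of the robot, y to its left, z up, the work surface at z = 0. Lengths are in m, angles in rad, forces in N, time in s.
With the tool pointing down it reaches from about 0.35 to 0.975 m from the base axis. Payload 4.9 kg.
Tool frame: the origin (TCP) lies midway between the tips of the shut fingers; the grasp point (between the pads) lies 19 mm behind it; x points along the fingers, z is the direction in which the jaws open and shut, and the axes are right-handed (so a half turn about x gives the same grasp; the last joint's range is limited). The gripper opens to 85 mm and grips with 20 to 120 N. Pads are 22 mm wide; open, the fingers measure 114 mm over their backs; the gripper's body (76 mm by 85 mm) begins 54 mm behind the grasp point. The pads swing forward as they close: fully open they stand 13 mm farther back than shut.
Start: joints at [-1.291, 0.053, 1.613, -0, 1.476, -0.119], TCP at [0.243, -0.576, 0.231] pointing down, gripper open.
Joint ranges: [-3.01, 3.01], [-1.01, 2.22], [0.06, 2.58], [-1.02, 4.17], [0.09, 2.62], [-3.14, 3.14]. Speed limits (rad/s): [2.57, 2.57, 3.14, 3.14, 3.14, 3.14].

## Interface

Orientations are given as a unit quaternion [w, x, y, z].
In Python, from plant import state, cams, workorder, nets gives the robot as it stands.
- The arm moves only by the tool play_rows, never from a script. Its argument "motion" is a list of rows, each a list of 3 entries, a list of its own where there are three numbers: the closure, from -1 (fully open) to 1 (shut), then the shift along the world's x, y, z in m, then the turn about the world's z in rad. A call has 1 to 5 rows; each row is the pose to reach, as a shift and turn from the pose commanded when the call began; what a row does not reach only later rows make up. A row lasts 1/10 s, in which the tool goes at most 50 mm and 8.59 degrees, less where a joint would pass 70% of its speed; a pose out of reach is approached as far as the arm can. A call with a gripper value outside its range is refused whole. The fingers move at their own pace and stop on an object; the grip force is fixed at half the most. Time passes only in rows, so rows that repeat a pose let the fingers close. It gives the time, the measured TCP pose, the force and the opening at its end, in the units of the state.
- state(): the state, without advancing time (a new reading comes with each control period).
- cams.grab_frame(name): name is "scene" or "top" or "wrist"; returns (picture, depth): 480x640x3 uint8, red, green, blue; 480x640 float32, m along the optical axis (not along the pixel's ray), 0 where there is no reading.
- cams.camera_info(name): a dict with "K" (3x3 intrinsics, pixels), "rvec" (rotation vector, rad) and "tvec" (3), from world to camera coordinates, as OpenCV has them. Camera axes: x right, y down, z forward; pixel columns grow to the right and rows downward; lengths in m; the calibration is good to about 2 mm. A picture is of the moment at which its call begins: read the wrist's pose just before it. camera_info takes no time and is no camera call; for the wrist camera it gives the pose at the moment of the call.
- workorder.job_done(): hands the job in, once; it reports no verdict.
Trained networks look in the newest picture that a camera, given by its name, has taken for a name from the list of things; names that differ only in an ending like _2 or _b are one class to them, and where a whole thing is asked for, a point or a joint stands for the part that bears it (a point fixed in the world has none). Each returns a list of dicts, best first, with "score" (0 to 1); they miss things now and then, are a little off and sometimes report something else, mostly with a low value. They report only what shows in the picture. A call takes as long as a camera call. They do not tell look-alikes from the thing itself.
- nets.recognise(camera, target): "at" ([x, y, z] in m, in world coordinates, good to about 4 mm: the middle of the surface that is visible of it).
- nets.landmark_of(camera, target): "at" ([x, y, z] in m, in world coordinates, good to about 4 mm: a listed point, or the origin of a listed thing).
The state is a dict: "time": time; "joint_pos": joint angles; "joint_vel": joint speeds; "joint_efforts": joint torques, N m; "tool_pos": TCP position; "tool_rot": TCP orientation; "contact_force": force on the tool from outside, world axes, zero at the start; "ft_torque": the same for the moment, N m; "gripper_width": opening from 0.0 (shut) to 1.0 (fully open).
Only numpy, scipy, OpenCV 4.12 (cv2) and the standard library are available. Lean on these libraries where they do the work, as an engineer would, in place of code of your own. Each camera call takes 0.05 s, during which the arm holds its last target.

## Task

Put the loose data logger away to charge: lay it on the apron of the empty charging dock, contact end first, and push it in past the two sprung one-way flaps, against the sprung contact block, until both flaps have snapped shut behind it and hold it in. Feel for the end of travel and do not ram it. Leave the calculator, glue stick, thread spool and the occupied dock alone.

Things in the scene. Friction and masses are not known exactly. Their poses are not given: they have to be found in the camera images.
- logger_center (a point): Centre (half-way up) of the loose data logger: a white block-shaped handset 100 long (x) x 64 wide (y) x 34 mm high (z), about 0.2 to 0.4 kg, lying flat, screen up. Its x axis points to the contact end, which bears two brass strips and has its corners cut back 8 mm; the screen is nearer the other end.
- logger_nose (a point): Middle of the logger's contact end face, 50 mm from its centre along its x.
- logger: The same data logger; origin at the centre of its underside, same axes.
- dock: Empty charging dock, fixed: aluminium plate 330 x 100 x 6 mm with a grey bay on it, open to the front. Origin on the bench, on the centre line, 130 mm in from the plate's front edge; x points into the bay (push direction), z up. The bay as a whole is clamped s = 0 to 36 mm forward (+x) of the origin; s differs each time and is not measured: find it by touch or sight.
- dock_mouth (a point): On the plate's top, 6 mm above the dock's origin, same axes. The bare plate before it (x = -130 to -34 mm) is the apron. Bay's flared mouth: x from -34+s to -4+s, narrowing from about 87 to 66 mm, 40 high above the plate; the flaps' hinge line is at x = s. The mouth centres a logger that is a few mm off.
- dock_channel (a point): On the plate's top, 80 mm past the mouth point, same axes. Channel (x from the dock's origin): walls 40 mm high, 67 mm apart, from x = 24+s to 152+s; lips over its edges 40 to 44 mm above the plate from x = 32+s, 55 mm open between them.
- flap_left (a joint): Left (dock's +y) one-way flap: steel leaf 20 long, 4 thick, 32 mm high, upright hinge 37.5 mm off the centre line; 0 = shut, square across the channel; to 1.6 rad = swung inward. Sprung shut, 0.5 to 1.5 N at the tip; cannot swing outward. Shut flaps leave a 35 mm gap, open above, for pushing fingers. They snap shut once the logger's rear end is past x = 21+s mm.
- flap_right (a joint): Right (-y) one-way flap, mirror image of the left; 0 = shut, positive = swung inward.
- contacts (a joint): Travel of the sprung contact block, m. 0 = free, face at x = 97.5+s mm; 0.0285 = firm end stop at 126+s, about 5 mm after the flaps can shut. Spring 1.2 to 2.9 N; it pushes the logger back towards the shut flaps (reads 0.004 or more then). The push takes some 4 to 12 N; a steep rise above that is the end stop, where the flaps are free to shut.
- full_dock: The occupied dock, same shape, with another logger already in its bay; fixed, leave alone. Origin and axes as for the empty dock.
- calculator: Black pocket calculator 150 x 78 x 14 mm, loose bystander; origin under its centre.
- glue_stick: Yellow glue stick standing upright, 31 mm diameter, 92 mm high, bystander; origin under its centre.
- spool: Blue thread spool standing upright, 32 mm diameter, 40 mm high, bystander; origin under its centre.
Mind the look-alikes: they are no part of the job. Of the things like the logger, leave any that is purple, red or turquoise; of the rest the smaller one is meant.

How it is judged:
By the outcome, as a careful person would: the job done as asked, in the order asked, and still so for the second after the job is handed in, with the robot touching nothing.
It also fails if it takes over 59 s, if anything falls off the work surface, if the arm or the gripper's body presses on something with over 40 N, if the wrist force passes 120 N, or if a joint passes its speed limit or range.

## Working session

There is one attempt and no reset: what is moved stays moved. The work goes in short steps, Python scripts to look and compute and a tool call to move; the robot and the scene stay as the last step left them, time stands still between calls to the robot, and variables do not carry over. Pictures are saved under pics/ and viewed, and the job is handed in when it is done.

Besides the shell and the picture viewer there is one more tool, called after "Call:" in YAML: its name, and indented under it one key for each argument. play_rows: Moves the arm, as the interface text tells. Its arguments: {"type":"object","properties":{"motion":{"type":"array","items":{"type":"array"}}},"required":["motion"]}

```bash
mkdir -p pics; cat > h.py <<'E'
import numpy as np,cv2,sys
sys.path.insert(0,'.')
from plant import state,cams,workorder,nets
def grab(n,f=None):
    i=cams.camera_info(n); p,d=cams.grab_frame(n)
    if f: cv2.imwrite('pics/'+f,cv2.cvtColor(p,cv2.COLOR_RGB2BGR))
    np.savez('last_'+n+'.npz',p=p,d=d,K=i['K'],r=i['rvec'],t=i['tvec'])
    return p,d
def load(n):
    z=np.load('last_'+n+'.npz'); R=cv2.Rodrigues(z['r'].astype(float).reshape(3,1))[0]
    return z['p'],z['d'],z['K'],R,z['t'].reshape(3)
def cloud(n):
    p,d,K,R,t=load(n); v,u=np.mgrid[:480,:640]
    c=np.stack([(u-K[0,2])/K[0,0]*d,(v-K[1,2])/K[1,1]*d,d],-1)
    w=(c-t)@R; w[d==0]=np.nan
    return w
def ray(n,u,v,z):
    p,d,K,R,t=load(n); r=R.T@np.array([(u-K[0,2])/K[0,0],(v-K[1,2])/K[1,1],1]); c=-R.T@t
    return c+r*(z-c[2])/r[2]
def proj(n,P):
    p,d,K,R,t=load(n); c=R@np.array(P)+t; return (K@c/c[2])[:2]
E
python3 - <<'E'
from h import *
print(state())
grab('scene','s0.png');
for n in['logger','dock','full_dock']: 
  print(n,[(np.round(o['at'],3),round(o['score'],2)) for o in nets.landmark_of('scene',n)])
grab('top','t0.png')
for n in['logger','logger_nose','dock']: 
  print(n,[(np.round(o['at'],3),round(o['score'],2)) for o in nets.landmark_of('top',n)])
print(state()['time'])
E
```

```text
{'time': 0.0, 'joint_pos': array([-1.29099016e+00,  5.33834953e-02,  1.61431377e+00,  2.91913981e-05,
        1.47599868e+00, -1.18996281e-01]), 'joint_vel': array([ 3.21320798e-04,  9.59022240e-05, -2.42030486e-05, -1.34556271e-04,
       -1.68933939e-03, -7.99799319e-04]), 'joint_efforts': array([ 3.26928875e-04, -3.93688273e+01, -3.70173562e+01,  1.18792195e-05,
        7.08751773e-03,  1.35778237e-05]), 'tool_pos': array([ 0.24253162, -0.57533969,  0.2300347 ]), 'tool_rot': array([ 0.58857333,  0.39154178,  0.58969274, -0.39056234]), 'contact_force': array([-0.82415939, -0.54041536,  0.47744702]), 'ft_torque': array([ 0.02994813, -0.00703103,  0.02076066]), 'gripper_width': 0.9961841117401536}
logger [(array([0.418, 0.409, 0.   ]), 0.97), (array([0.564, 0.223, 0.002]), 0.75), (array([0.387, 0.242, 0.005]), 0.61), (array([0.758, 0.342, 0.004]), 0.58), (array([ 0.704,  0.169, -0.001]), 0.57)]
dock [(array([ 0.568, -0.229, -0.001]), 0.69)]
full_dock [(array([ 0.555, -0.008,  0.003]), 0.65)]
logger [(array([0.558, 0.221, 0.002]), 0.9), (array([ 0.698,  0.167, -0.002]), 0.87), (array([0.387, 0.238, 0.   ]), 0.83), (array([ 0.42 ,  0.412, -0.   ]), 0.83), (array([0.757, 0.337, 0.001]), 0.58), (array([ 0.482, -0.41 , -0.007]), 0.21)]
logger_nose [(array([0.395, 0.178, 0.02 ]), 0.93), (array([0.61 , 0.225, 0.015]), 0.84), (array([0.375, 0.398, 0.014]), 0.7), (array([0.76 , 0.401, 0.026]), 0.63), (array([0.7  , 0.216, 0.018]), 0.57)]
dock [(array([ 0.567, -0.234,  0.001]), 0.98)]
0.4
```

```bash
ls pics
```

```text
s0.png
t0.png
```

View pics/s0.png

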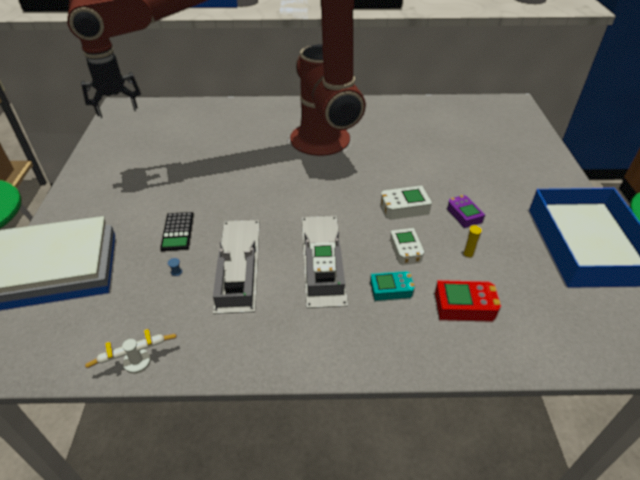

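View pics/t0.png

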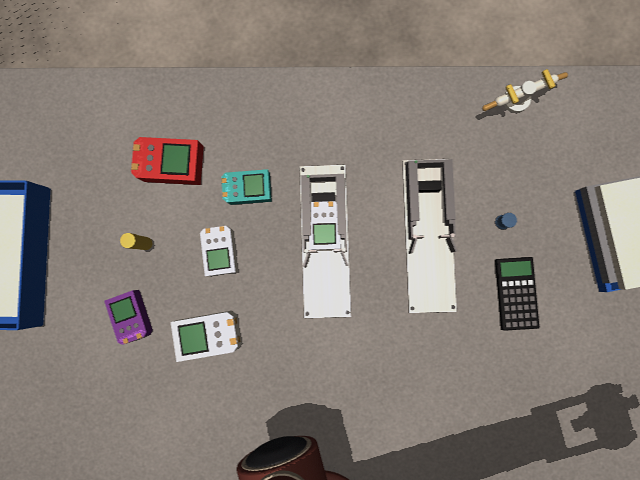

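The top view shows the small white logger (the target) near pixel (218,250), with its contact end up (+x). The empty dock is at about (430,235) and the occupied one at (325,240). I'll measure both targets now.

```bash
python3 - <<'E'
from h import *
w=cloud('top'); p=load('top')[0].astype(int)
z=w[...,2]
def rect(m,name):
    P=w[m][:,:2].astype(np.float32); r=cv2.minAreaRect(P*1000); print(name,len(P),r,np.median(w[m][:,2]))
    print(np.round(cv2.boxPoints(r)))
box=np.zeros((480,640),bool); box[215:285,190:245]=1
rect(box&(z>0.026)&(z<0.045),'logger top')
box[:]=0; box[150:325,395:465]=1
m=box&(z>0.003)&(z<0.012); rect(m,'plate'); 
m=box&(z>0.003);rect(m,'all')
m=box&(z>0.035)&(z<0.06); rect(m,'walls')
# profile of walls
c=np.array([0.567,-0.234])
im=p[145:330,390:475].astype(np.uint8); im=cv2.resize(im,None,fx=3.2,fy=3.2,interpolation=cv2.INTER_CUBIC)
cv2.imwrite('pics/c1.png',im[...,::-1])
im=p[205:295,185:255].astype(np.uint8); im=cv2.resize(im,None,fx=6,fy=6,interpolation=cv2.INTER_CUBIC)
cv2.imwrite('pics/c2.png',im[...,::-1])
for P in [(0.568,0,0.0),(0.568,0.1,0)]: print(proj('top',P))
E
```

```text
logger top 1454 ((564.4541015625, 223.91705322265625), (100.21663665771484, 65.52887725830078), 8.06765079498291) 0.03535272828106595
[[510. 249.]
 [519. 184.]
 [619. 199.]
 [609. 263.]]
plate 5564 ((600.27734375, -229.14816284179688), (149.3277130126953, 376.21234130859375), 89.71937561035156) 0.006490364899653156
[[ 412. -303.]
 [ 788. -305.]
 [ 789. -155.]
 [ 413. -154.]]
all 7813 ((600.27734375, -229.14816284179688), (149.3277130126953, 376.21234130859375), 89.71937561035156) 0.007462569360221827
[[ 412. -303.]
 [ 788. -305.]
 [ 789. -155.]
 [ 413. -154.]]
walls 1730 ((660.3206176757812, -224.33566284179688), (191.73617553710938, 93.7215576171875), 1.7840244770050049) 0.04971531429450617
[[ 563. -180.]
 [ 566. -274.]
 [ 758. -268.]
 [ 755. -175.]]
[323.14406413 250.14517397]
[277.20070526 249.79572821]
```

View pics/c1.png

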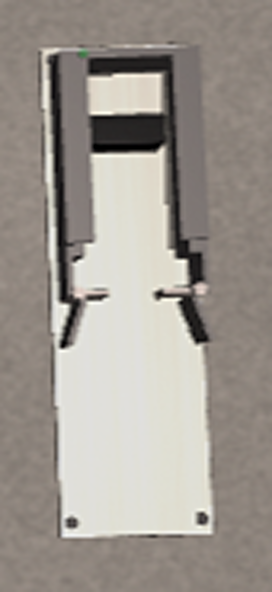

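View pics/c2.png

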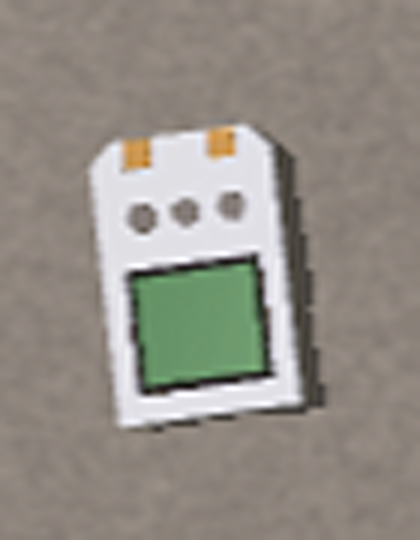

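The crops show a small yaw on the dock, with flap leaves near rows 292-295 of the enlarged view. The logger yaw is about 8°. Next I'll fit the plate edges.

```bash
python3 - <<'E'
from h import *
p=load('top')[0]; g=p.max(2).astype(int)
L=[];Rr=[]
for v in range(256,308,2):
    row=g[v,395:470]; x=np.where(row>175)[0]
    L.append(ray('top',395+x[0]-.5,v,.006)[:2]); Rr.append(ray('top',395+x[-1]+.5,v,.006)[:2])
for n,a in(('L',L),('R',Rr)):
    a=np.array(a); k=np.polyfit(a[:,0],a[:,1],1); print(n,np.degrees(np.arctan(k[0])),np.polyval(k,[.44,.56]))
F=[]
for u in range(412,454,2):
    col=g[290:330,u]; x=np.where(col>175)[0]; F.append(ray('top',u,290+x[-1]+.5,.006)[:2])
F=np.array(F);k=np.polyfit(F[:,1],F[:,0],1);print('front',-np.degrees(np.arctan(k[0])),np.polyval(k,-.23))
B=[]
for (u,v) in [(62,535),(212,535),(40,47),(200,47)]: print(ray('top',u/3.2+390-.3,v/3.2+145-.3,.006))
for (u,v) in [(80,295),(105,295),(155,295),(200,289)]: print('flap',ray('top',u/3.2+390-.3,v/3.2+145-.3,.038))
for (u,v) in [(82,240),(195,238)]: print('lip front',ray('top',u/3.2+390-.3,v/3.2+145-.3,.050))
for (u,v) in [(128,116)]: print('block top',ray('top',u/3.2+390-.3,v/3.2+145-.3,.040))
for n in['dock_mouth','dock_channel','dock']: print(n,[(np.round(o['at'],3),round(o['score'],2)) for o in nets.landmark_of('top',n)])
E
```

```text
L 2.281838770164146 [-0.18305595 -0.17827435]
R 2.068742938815426 [-0.2829481  -0.27861346]
front 2.4850574125328393 0.43843030270155675
[ 0.43784191 -0.18368777  0.006     ]
[ 0.43898949 -0.28235386  0.006     ]
[ 0.766845   -0.17060337  0.006     ]
[ 0.76701342 -0.27856856  0.006     ]
flap [ 0.59498942 -0.19086721  0.038     ]
flap [ 0.59509817 -0.20700021  0.038     ]
flap [ 0.59531534 -0.23921682  0.038     ]
flap [ 0.59941242 -0.26820421  0.038     ]
lip front [ 0.62947644 -0.19023029  0.05      ]
lip front [ 0.63117163 -0.26231449  0.05      ]
block top [ 0.71239929 -0.22244114  0.04      ]
dock_mouth [(array([ 0.565, -0.228,  0.006]), 0.87)]
dock_channel [(array([ 0.643, -0.226,  0.006]), 0.72)]
dock [(array([ 0.567, -0.234,  0.001]), 0.98)]
```

```bash
cat >> h.py <<'E'
from scipy.spatial.transform import Rotation as Ro
def tool():
    s=state(); q=s['tool_rot']; R=Ro.from_quat([q[1],q[2],q[3],q[0]]).as_matrix()
    print('t',s['time'],'pos',np.round(s['tool_pos'],4),'x',np.round(R[:,0],3),'jaw yaw',np.degrees(np.arctan2(R[1,2],R[0,2])),'F',np.round(s['contact_force'],1),'w',s['gripper_width'],'j',np.round(s['joint_pos'],2))
E
python3 -c "
from h import *
tool()"
```

```text
t 0.55 pos [ 0.2427 -0.5759  0.2313] x [ 0. -0. -1.] jaw yaw -67.15209417257559 F [ 0.4 -1.   0.9] w 1.0030982396562618 j [-1.29  0.05  1.61  0.    1.48 -0.12]
```

Call:
play_rows:
  motion:
    - [-1, [0.016, 0.04, 0], -0.013]
    - [-1, [0.032, 0.08, 0], -0.026]
    - [-1, [0.048, 0.12, 0], -0.039]
    - [-1, [0.064, 0.16, 0], -0.052]
    - [-1, [0.08, 0.2, 0], -0.065]

```text
time: 1.05
tool_pos: [0.3231, -0.3744, 0.2314]
tool_rot: [0.576, 0.41, 0.576, -0.41]
contact_force: [0.1, 0.5, -0.3]
gripper_width: 0.997
```

Call:
play_rows:
  motion:
    - [-1, [0.016, 0.04, 0], -0.013]
    - [-1, [0.032, 0.08, 0], -0.026]
    - [-1, [0.048, 0.12, 0], -0.039]
    - [-1, [0.064, 0.16, 0], -0.052]
    - [-1, [0.08, 0.2, 0], -0.065]

```text
time: 1.55
tool_pos: [0.403, -0.1743, 0.2317]
tool_rot: [0.563, 0.429, 0.562, -0.429]
contact_force: [0.3, -0.4, 0.0]
gripper_width: 1.006
```

Call:
play_rows:
  motion:
    - [-1, [0.016, 0.04, 0], -0.013]
    - [-1, [0.032, 0.08, 0], -0.026]
    - [-1, [0.048, 0.12, 0], -0.039]
    - [-1, [0.064, 0.16, 0], -0.052]
    - [-1, [0.08, 0.2, 0], -0.065]

```text
time: 2.05
tool_pos: [0.4831, 0.0259, 0.2317]
tool_rot: [0.549, 0.447, 0.548, -0.446]
contact_force: [0.7, -0.4, 0.3]
gripper_width: 0.999
```

Call:
play_rows:
  motion:
    - [-1, [0.016, 0.04, 0], -0.013]
    - [-1, [0.032, 0.08, 0], -0.026]
    - [-1, [0.048, 0.12, 0], -0.039]
    - [-1, [0.064, 0.16, 0], -0.052]
    - [-1, [0.08, 0.2, 0], -0.065]

```text
time: 2.55
tool_pos: [0.5631, 0.226, 0.2314]
tool_rot: [0.534, 0.464, 0.533, -0.464]
contact_force: [0.9, -0.6, 0.6]
gripper_width: 1.001
```

```bash
python3 - <<'E'
from h import *
tool(); grab('wrist','w1.png')
print(proj('wrist',(.564,.224,.034)))
print([(np.round(o['at'],3),round(o['score'],2)) for o in nets.landmark_of('wrist','logger_center')])
w=cloud('wrist'); m=(w[...,2]>.025)&(w[...,2]<.045)&(abs(w[...,0]-.56)<.09)&(abs(w[...,1]-.22)<.06)
P=(w[m][:,:2]*1000).astype(np.float32); print(cv2.minAreaRect(P),np.median(w[m][:,2]))
E
```

```text
t 2.55 pos [0.5631 0.226  0.2314] x [ 0. -0. -1.] jaw yaw -82.05408893294094 F [ 0.9 -0.6  0.6] w 1.000559835874124 j [ 0.26  0.01  1.66 -0.    1.47  1.69]
[327.66120667 192.52122174]
[(array([0.423, 0.415, 0.015]), 0.92), (array([0.699, 0.167, 0.019]), 0.83), (array([0.56 , 0.223, 0.015]), 0.66), (array([0.383, 0.244, 0.024]), 0.56)]
((562.9581298828125, 221.73489379882812), (100.3920669555664, 64.1583023071289), 8.212114334106445) 0.035563181909424285
```

View pics/w1.png

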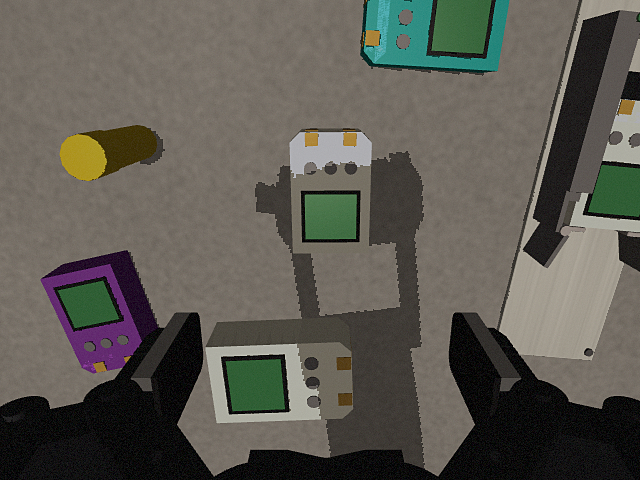

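The wrist view shows the target at pixel (330,190), measuring 100×64 mm at (0.563, 0.222) with 8.2° yaw. The other neighbours are clear of the fingers, so I'll descend.

Call:
play_rows:
  motion:
    - [-1, [0, -0.002, -0.045], 0]
    - [-1, [0, -0.004, -0.09], 0]
    - [-1, [0, -0.004, -0.135], 0]
    - [-1, [0, -0.004, -0.175], 0]
    - [-1, [0, -0.004, -0.2], 0]

```text
time: 3.15
tool_pos: [0.5603, 0.2188, 0.0275]
tool_rot: [0.532, 0.463, 0.534, -0.466]
contact_force: [-0.2, 0.1, -0.0]
gripper_width: 0.999
```

Call:
play_rows:
  motion:
    - [-1, [0, 0, -0.015], 0]
    - [-1, [0, 0, -0.029], 0]
    - [-1, [0, 0, -0.029], 0]
    - [0, [0, 0, -0.029], 0]
    - [1, [0, 0, -0.029], 0]

```text
time: 3.65
tool_pos: [0.5646, 0.2207, 0.005]
tool_rot: [0.534, 0.465, 0.533, -0.463]
contact_force: [3.2, 0.2, -2.2]
gripper_width: 0.738
```

Call:
play_rows:
  motion:
    - [1, [0, 0, 0], 0]
    - [1, [0, 0, 0], 0]
    - [1, [0, 0, 0], 0]
    - [1, [0, 0, 0], 0]
    - [1, [0, 0, 0], 0]

```text
time: 4.15
tool_pos: [0.5646, 0.2206, 0.0047]
tool_rot: [0.534, 0.465, 0.533, -0.463]
contact_force: [-0.0, -0.7, 5.2]
gripper_width: 0.737
```

Call:
play_rows:
  motion:
    - [1, [0, 0, 0.01], 0]
    - [1, [0, 0, 0.04], 0]
    - [1, [0, 0, 0.075], 0]
    - [1, [0, 0, 0.11], 0]
    - [1, [0, 0, 0.14], 0]

```text
time: 4.65
tool_pos: [0.5622, 0.2199, 0.1438]
tool_rot: [0.533, 0.464, 0.534, -0.464]
contact_force: [-0.0, -0.6, -3.5]
gripper_width: 0.74
```

```bash
python3 - <<'E'
from h import *
tool(); grab('wrist','w2.png'); grab('scene','s2.png')
w=cloud('wrist'); c=state()['tool_pos']; m=(abs(w[...,2]-c[2]-.03)<.025)&(abs(w[...,0]-c[0])<.06)&(abs(w[...,1]-c[1])<.033)
P=(w[m][:,:2]*1000).astype(np.float32); print(cv2.minAreaRect(P),np.median(w[m][:,2]))
E
```

```text
t 4.65 pos [0.5622 0.2199 0.1438] x [-0. -0. -1.] jaw yaw -82.04293712888477 F [-0.  -0.6 -3.5] w 0.7397770889930814 j [ 0.25  0.07  1.74 -0.    1.33  1.68]
((567.0820922851562, 220.24717712402344), (90.19585418701172, 67.61735534667969), 8.974428176879883) 0.17466371196741654
```

View pics/w2.png

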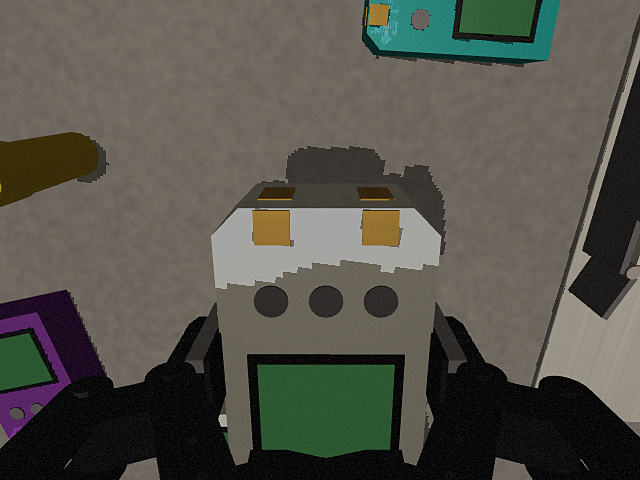

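The logger is held square: its front is in view at (325,230), with the brass strips forward. I'll carry it over to the apron.

Call:
play_rows:
  motion:
    - [1, [-0.006, -0.045, 0], -0.01]
    - [1, [-0.012, -0.09, 0], -0.02]
    - [1, [-0.018, -0.135, 0], -0.03]
    - [1, [-0.024, -0.18, 0], -0.04]
    - [1, [-0.03, -0.225, 0], -0.05]

```text
time: 5.25
tool_pos: [0.5306, -0.0063, 0.1399]
tool_rot: [0.521, 0.477, 0.523, -0.478]
contact_force: [0.3, -0.5, -3.0]
gripper_width: 0.736
```

Call:
play_rows:
  motion:
    - [1, [-0.006, -0.045, 0], -0.01]
    - [1, [-0.012, -0.09, 0], -0.02]
    - [1, [-0.02, -0.135, 0], -0.03]
    - [1, [-0.028, -0.18, 0], -0.04]
    - [1, [-0.033, -0.226, 0], -0.05]

```text
time: 5.75
tool_pos: [0.4976, -0.2318, 0.1399]
tool_rot: [0.508, 0.49, 0.511, -0.491]
contact_force: [0.5, -0.7, -3.2]
gripper_width: 0.741
```

```bash
python3 - <<'E'
from h import *
tool(); grab('wrist','w3.png'); grab('top','t3.png')
for c in 'wrist','top':
  print([(np.round(o['at'],3),round(o['score'],2)) for o in nets.landmark_of(c,'dock_mouth')])
  print([(np.round(o['at'],3),round(o['score'],2)) for o in nets.landmark_of(c,'logger_nose')])
E
```

```text
t 5.75 pos [ 0.4976 -0.2318  0.1399] x [-0.003  0.002 -1.   ] jaw yaw -87.8086552130985 F [ 0.5 -0.7 -3.2] w 0.7414740876635886 j [-0.57 -0.05  1.87  0.    1.32  0.96]
[(array([ 0.568, -0.231,  0.004]), 0.97)]
[(array([ 0.548, -0.228,  0.158]), 0.81)]
[(array([ 0.566, -0.23 ,  0.006]), 0.58)]
[(array([0.375, 0.398, 0.014]), 0.97), (array([ 0.544, -0.242,  0.145]), 0.89), (array([0.7  , 0.218, 0.016]), 0.87), (array([0.758, 0.399, 0.023]), 0.73), (array([0.396, 0.179, 0.022]), 0.67)]
```

View pics/w3.png

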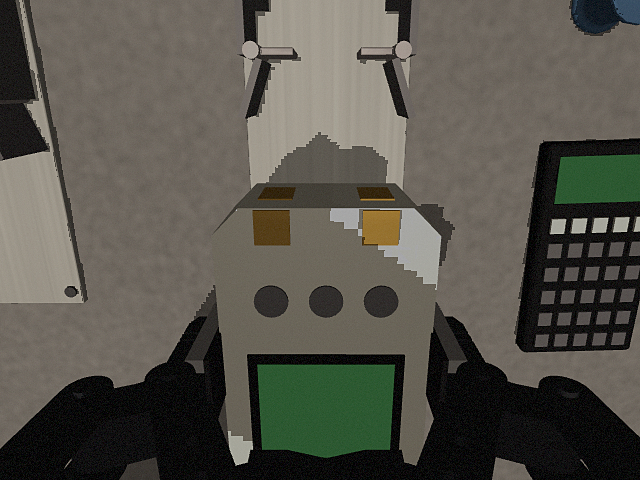

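Flaps appear at (250,50) and (403,48), and the logger sits centred on column 326, so it is aligned. I'll check the hinge positions for s and the centre line.

```bash
python3 - <<'E'
from h import *
a=ray('wrist',250,49,.04);b=ray('wrist',403,48,.04);print(a,b,(a+b)/2,np.linalg.norm(a-b))
print(ray('wrist',246,116,.046),ray('wrist',406,116,.046))
print('logger nose corners',ray('wrist',258,184,.139),ray('wrist',395,184,.139),)
E
```

```text
[ 0.59528299 -0.18862127  0.04      ] [ 0.59885853 -0.26833718  0.04      ] [ 0.59707076 -0.22847922  0.04      ] 0.07979605871839444
[ 0.5617132  -0.18695389  0.046     ] [ 0.56503912 -0.27216023  0.046     ]
logger nose corners [ 0.5455127  -0.20714578  0.139     ] [ 0.54734396 -0.25376051  0.139     ]
```

Call:
play_rows:
  motion:
    - [1, [0, 0, -0.04], 0]
    - [1, [0, 0, -0.075], 0]
    - [1, [0, 0, -0.1], 0]
    - [1, [0, 0, -0.115], 0]
    - [1, [0, 0, -0.12], 0]

```text
time: 6.55
tool_pos: [0.4986, -0.229, 0.0201]
tool_rot: [0.509, 0.489, 0.511, -0.49]
contact_force: [-0.5, -0.4, -2.7]
gripper_width: 0.739
```

Call:
play_rows:
  motion:
    - [1, [0, 0, -0.003], 0]
    - [1, [0, 0, -0.006], 0]
    - [1, [0, 0, -0.008], 0]
    - [1, [0, 0, -0.009], 0]
    - [1, [0, 0, -0.009], 0]

```text
time: 7.05
tool_pos: [0.5, -0.2312, 0.0138]
tool_rot: [0.51, 0.49, 0.509, -0.49]
contact_force: [0.1, -0.2, -2.9]
gripper_width: 0.737
```

Call:
play_rows:
  motion:
    - [1, [0, 0, -0.002], 0]
    - [1, [0, 0, -0.003], 0]
    - [1, [0, 0, -0.004], 0]
    - [1, [0, 0, -0.004], 0]

```text
time: 7.45
tool_pos: [0.4999, -0.2312, 0.0107]
tool_rot: [0.51, 0.49, 0.51, -0.49]
contact_force: [-5.0, 2.1, 6.8]
gripper_width: 0.734
```

Call:
play_rows:
  motion:
    - [0, [0, 0, 0], 0]
    - [-1, [0, 0, 0], 0]
    - [-1, [0, 0, 0], 0]
    - [-1, [0, 0, 0], 0]
    - [-1, [0, 0, 0.01], 0]

```text
time: 7.95
tool_pos: [0.4986, -0.2303, 0.0181]
tool_rot: [0.508, 0.49, 0.511, -0.49]
contact_force: [-0.1, 0.9, -0.7]
gripper_width: 1.001
```

Call:
play_rows:
  motion:
    - [-1, [0, 0, 0.03], 0]
    - [-1, [0, 0, 0.06], 0]
    - [-1, [-0.01, 0, 0.085], 0.1]
    - [0, [-0.03, 0, 0.09], 0.25]
    - [1, [-0.05, 0, 0.09], 0.4]

```text
time: 8.45
tool_pos: [0.4506, -0.2318, 0.1123]
tool_rot: [0.6, 0.377, 0.596, -0.377]
contact_force: [-0.3, -0.3, 0.4]
gripper_width: 0.693
```

```bash
python3 - <<'E'
from h import *
tool(); grab('top','t4.png'); grab('wrist','w4.png')
for n in 'wrist','top':
  w=cloud(n); m=(w[...,2]>.034)&(w[...,2]<.05)&(w[...,0]>.43)&(w[...,0]<.56)&(abs(w[...,1]+.23)<.06)
  P=(w[m][:,:2]*1000).astype(np.float32); print(n,len(P),cv2.minAreaRect(P) if len(P) else '',np.median(w[m][:,2]))
E
```

```text
t 8.45 pos [ 0.4506 -0.2318  0.1123] x [ 0.004 -0.003 -1.   ] jaw yaw -64.47402857138886 F [-0.3 -0.3  0.4] w 0.6934900794015781 j [-0.62 -0.13  2.   -0.    1.27  0.5 ]
wrist 26110 ((498.6589050292969, -231.73220825195312), (100.57998657226562, 64.39755249023438), 2.2243921756744385) 0.04153006481755164
top 1470 ((500.3033447265625, -229.18446350097656), (99.2081527709961, 64.83248138427734), 1.8399595022201538) 0.04083587675093017
```

View pics/w4.png

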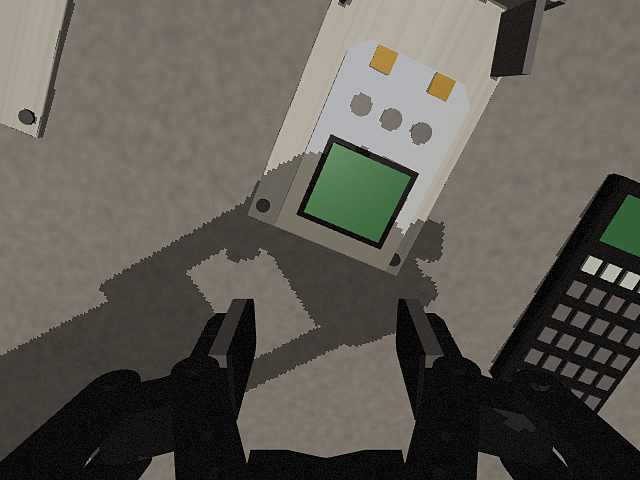

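View pics/t4.png

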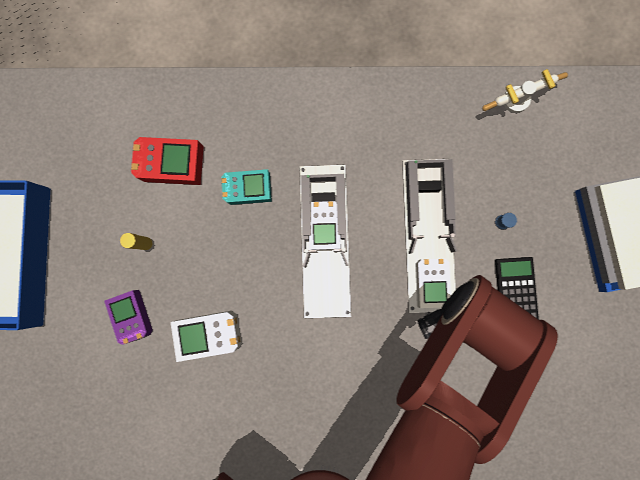

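The logger lies on the apron within 1-2 mm of the line, yaw about 2°. In the wrist view its screen is at (358,190). Now I'll shut the fingers, turn them and come down behind it.

Call:
play_rows:
  motion:
    - [1, [-0.01, 0, 0], 0.14]
    - [1, [-0.02, 0, 0], 0.28]
    - [1, [-0.03, 0, 0], 0.42]
    - [1, [-0.034, -0.002, 0], 0.56]
    - [1, [-0.034, -0.002, 0], 0.7]

```text
time: 9.05
tool_pos: [0.4159, -0.2331, 0.1095]
tool_rot: [0.691, 0.151, 0.691, -0.151]
contact_force: [0.4, 0.6, -0.2]
gripper_width: -0.004
```

Call:
play_rows:
  motion:
    - [1, [0, 0, 0], 0.14]
    - [1, [0, 0, 0], 0.28]
    - [1, [0, 0, 0], 0.42]
    - [1, [0, 0, 0], 0.464]
    - [1, [0, 0, 0], 0.464]

```text
time: 9.55
tool_pos: [0.4163, -0.233, 0.1095]
tool_rot: [0.707, -0.01, 0.707, 0.01]
contact_force: [-0.5, -0.1, 1.2]
gripper_width: -0.003
```

```bash
python3 - <<'E'
from h import *
tool(); grab('wrist','w5.png')
E
```

```text
t 9.55 pos [ 0.4163 -0.233   0.1095] x [ 0. -0. -1.] jaw yaw 1.681622911732889 F [-0.5 -0.1  1.2] w -0.0026312102384599867 j [-0.67 -0.2   2.06  0.    1.28 -0.7 ]
```

View pics/w5.png

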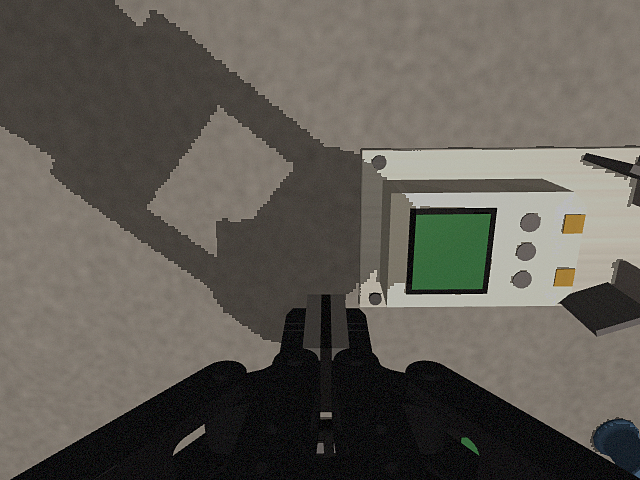

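The shut fingers hang at about (325,320), clear behind the logger's rear end at column 388. Going down.

Call:
play_rows:
  motion:
    - [1, [0, 0, -0.03], 0.008]
    - [1, [0, 0, -0.06], 0.008]
    - [1, [0, 0, -0.08], 0.008]
    - [1, [0, 0, -0.088], 0.008]
    - [1, [0, 0, -0.088], 0.008]

```text
time: 10.1
tool_pos: [0.4151, -0.2324, 0.0203]
tool_rot: [0.706, -0.013, 0.708, 0.014]
contact_force: [-0.1, -0.1, 0.7]
gripper_width: 0.001
```

Call:
play_rows:
  motion:
    - [1, [0.004, 0, 0], 0]
    - [1, [0.008, 0, 0], 0]
    - [1, [0.012, 0, 0], 0]
    - [1, [0.014, 0.001, 0], 0]
    - [1, [0.016, 0.001, 0], 0]

```text
time: 10.6
tool_pos: [0.4322, -0.232, 0.0217]
tool_rot: [0.707, -0.014, 0.707, 0.014]
contact_force: [-0.8, 1.1, -0.8]
gripper_width: 0.0
```

Call:
play_rows:
  motion:
    - [1, [0.006, 0, 0], 0]
    - [1, [0.012, 0, 0], 0]
    - [1, [0.018, 0.001, 0], 0]
    - [1, [0.024, 0.001, 0], 0]
    - [1, [0.03, 0.001, 0], 0]

```text
time: 11.1
tool_pos: [0.4621, -0.2309, 0.0213]
tool_rot: [0.707, -0.014, 0.707, 0.014]
contact_force: [-3.1, -0.5, 2.0]
gripper_width: -0.001
```

```bash
python3 - <<'E'
from h import *
tool(); grab('wrist','w6.png'); grab('scene')
w=cloud('wrist'); m=(w[...,2]>.034)&(w[...,2]<.0455)&(w[...,0]>.43)&(w[...,0]<.59)&(abs(w[...,1]+.23)<.036)
P=(w[m][:,:2]*1000).astype(np.float32); print(len(P),cv2.minAreaRect(P),np.median(w[m][:,2]))
E
```

```text
t 11.1 pos [ 0.4621 -0.2309  0.0213] x [-0.  0. -1.] jaw yaw 2.2966433301224045 F [-3.1 -0.5  2. ] w -0.000950402387745353 j [-0.61  0.03  2.02 -0.    1.1  -0.65]
40701 ((513.6702880859375, -232.36837768554688), (131.78285217285156, 69.41285705566406), 0.9488794803619385) 0.04143922672157202
```

View pics/w6.png

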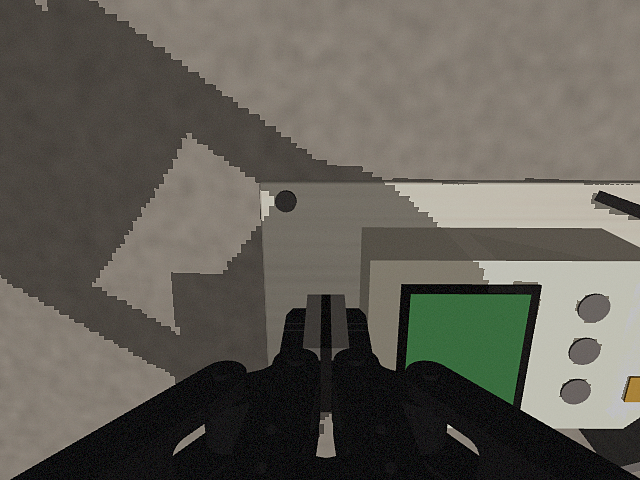

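The fingers touch the rear face (column about 365) and the logger is still straight, with drag of about 3 N. I'll keep pushing.

Call:
play_rows:
  motion:
    - [1, [0.005, 0, 0], 0]
    - [1, [0.01, 0, 0], 0]
    - [1, [0.015, 0.0, 0], 0]
    - [1, [0.02, 0.001, 0], 0]
    - [1, [0.025, 0.001, 0], 0]

```text
time: 11.7
tool_pos: [0.4863, -0.2297, 0.0211]
tool_rot: [0.706, -0.014, 0.708, 0.014]
contact_force: [-6.2, 0.4, 2.7]
gripper_width: -0.003
```

Call:
play_rows:
  motion:
    - [1, [0.005, 0, 0], 0]
    - [1, [0.01, 0, 0], 0]
    - [1, [0.015, 0.0, 0], 0]
    - [1, [0.02, 0.001, 0], 0]
    - [1, [0.025, 0.001, 0], 0]

```text
time: 12.2
tool_pos: [0.5112, -0.2288, 0.0211]
tool_rot: [0.706, -0.014, 0.708, 0.014]
contact_force: [-4.8, -0.3, 2.6]
gripper_width: -0.006
```

Call:
play_rows:
  motion:
    - [1, [0.005, 0, 0], 0]
    - [1, [0.01, 0, 0], 0]
    - [1, [0.015, 0.0, 0], 0]
    - [1, [0.02, 0.001, 0], 0]
    - [1, [0.025, 0.001, 0], 0]

```text
time: 12.7
tool_pos: [0.537, -0.2277, 0.0211]
tool_rot: [0.707, -0.014, 0.707, 0.014]
contact_force: [-2.1, 0.4, 0.7]
gripper_width: -0.002
```

```bash
python3 - <<'E'
from h import *
tool(); grab('wrist','w7.png'); p,d=grab('top')
im=cv2.resize(p[145:330,380:485],None,fx=3.2,fy=3.2,interpolation=cv2.INTER_CUBIC)
cv2.imwrite('pics/t7.png',im[...,::-1])
E
```

```text
t 12.7 pos [ 0.537  -0.2277  0.0211] x [-0.  0. -1.] jaw yaw 2.2977241633859133 F [-2.1  0.4  0.7] w -0.0016661498324969728 j [-0.53  0.18  1.85  0.    1.11 -0.57]
```

View pics/w7.png

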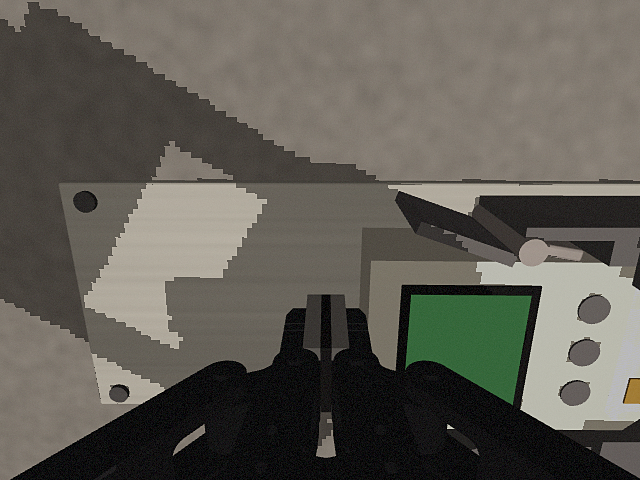

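View pics/t7.png

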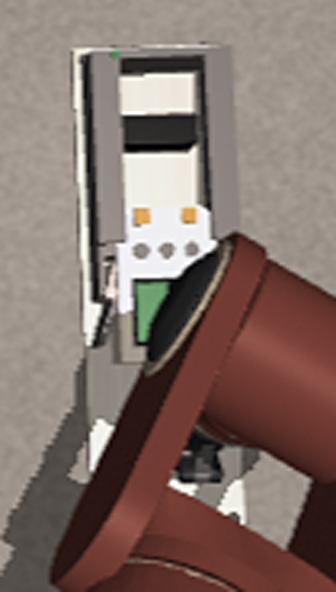

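The logger has entered the channel past the left flap (hinge at (533,252), pushed open). Push on, slower towards the end.

Call:
play_rows:
  motion:
    - [1, [0.005, 0, 0], 0]
    - [1, [0.01, 0, 0], 0]
    - [1, [0.015, 0.0, 0], 0]
    - [1, [0.02, 0.001, 0], 0]
    - [1, [0.025, 0.001, 0], 0]

```text
time: 13.3
tool_pos: [0.5621, -0.2269, 0.0214]
tool_rot: [0.707, -0.014, 0.707, 0.014]
contact_force: [-4.3, -1.1, 2.0]
gripper_width: -0.002
```

Call:
play_rows:
  motion:
    - [1, [0.004, 0, 0], 0]
    - [1, [0.008, 0, 0], 0]
    - [1, [0.012, 0.0, 0], 0]
    - [1, [0.016, 0.001, 0], 0]
    - [1, [0.02, 0.001, 0], 0]

```text
time: 13.8
tool_pos: [0.5817, -0.2259, 0.0213]
tool_rot: [0.707, -0.014, 0.707, 0.014]
contact_force: [-7.2, -0.3, 4.7]
gripper_width: -0.001
```

Call:
play_rows:
  motion:
    - [1, [0.002, 0, 0], 0]
    - [1, [0.004, 0, 0], 0]
    - [1, [0.006, 0.0, 0], 0]
    - [1, [0.008, 0, 0], 0]
    - [1, [0.01, 0, 0], 0]

```text
time: 14.3
tool_pos: [0.5911, -0.2261, 0.0213]
tool_rot: [0.706, -0.014, 0.708, 0.014]
contact_force: [-7.7, -1.4, 4.9]
gripper_width: 0.002
```

Call:
play_rows:
  motion:
    - [1, [0.002, 0, 0], 0]
    - [1, [0.004, 0, 0], 0]
    - [1, [0.006, 0.0, 0], 0]
    - [1, [0.007, 0, 0], 0]
    - [1, [0.008, 0, 0], 0]

```text
time: 14.8
tool_pos: [0.5989, -0.2261, 0.0214]
tool_rot: [0.706, -0.014, 0.708, 0.014]
contact_force: [-9.1, -0.4, 5.2]
gripper_width: -0.0
```

Call:
play_rows:
  motion:
    - [1, [0.001, 0, 0], 0]
    - [1, [0.002, 0, 0], 0]
    - [1, [0.003, 0.0, 0], 0]
    - [1, [0.004, 0, 0], 0]

```text
time: 15.2
tool_pos: [0.603, -0.2261, 0.0214]
tool_rot: [0.706, -0.014, 0.708, 0.014]
contact_force: [-5.9, -1.2, 3.3]
gripper_width: -0.003
```

```bash
python3 - <<'E'
from h import *
tool(); grab('wrist','w8.png')
E
```

```text
t 15.2 pos [ 0.603  -0.2261  0.0214] x [-0.002  0.    -1.   ] jaw yaw 2.292647882646103 F [-5.9 -1.2  3.3] w -0.002577374818049628 j [-0.47  0.3   1.7  -0.    1.14 -0.51]
```

View pics/w8.png

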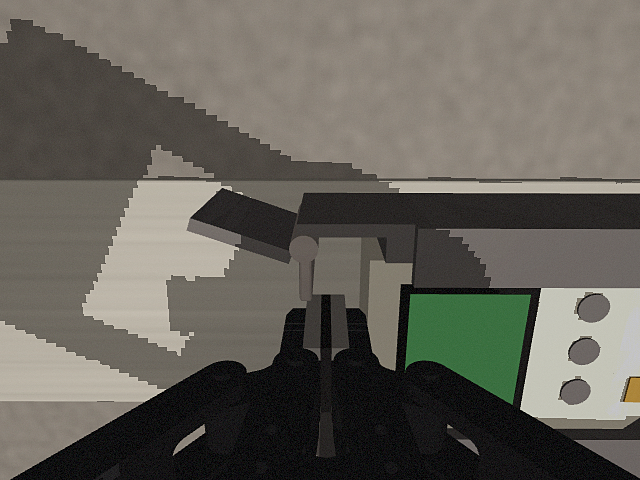

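The left flap has snapped shut, with its leaf square across at (305,250-298). The right one is hidden, so I'll creep on to the stop in 1 mm steps.

Call:
play_rows:
  motion:
    - [1, [0.001, 0, 0], 0]
    - [1, [0.002, 0, 0], 0]

```text
time: 15.45
tool_pos: [0.6052, -0.226, 0.0213]
tool_rot: [0.706, -0.014, 0.708, 0.014]
contact_force: [-7.0, -0.7, 3.4]
gripper_width: 0.001
```

Call:
play_rows:
  motion:
    - [1, [0.001, 0, 0], 0]
    - [1, [0.002, 0, 0], 0]

```text
time: 15.65
tool_pos: [0.6072, -0.226, 0.0214]
tool_rot: [0.706, -0.014, 0.708, 0.014]
contact_force: [-6.6, -0.0, 4.8]
gripper_width: -0.001
```

Call:
play_rows:
  motion:
    - [1, [0.001, 0, 0], 0]
    - [1, [0.001, 0, 0], 0]

```text
time: 15.85
tool_pos: [0.6083, -0.226, 0.0214]
tool_rot: [0.706, -0.014, 0.707, 0.014]
contact_force: [-7.6, -0.5, 3.6]
gripper_width: -0.002
```

Call:
play_rows:
  motion:
    - [1, [0.001, 0, 0], 0]
    - [1, [0.001, 0, 0], 0]

```text
time: 16.05
tool_pos: [0.6091, -0.226, 0.0214]
tool_rot: [0.706, -0.014, 0.708, 0.014]
contact_force: [-6.8, -0.2, 3.9]
gripper_width: 0.004
```

Call:
play_rows:
  motion:
    - [1, [0.001, 0, 0], 0]
    - [1, [0.001, 0, 0], 0]

```text
time: 16.25
tool_pos: [0.6092, -0.226, 0.0214]
tool_rot: [0.705, -0.014, 0.709, 0.014]
contact_force: [-11.5, -0.3, 6.9]
gripper_width: 0.002
```

```bash
python3 - <<'E'
from h import *
tool()
grab('scene','s9.png'); p,d=grab('top')
im=cv2.resize(p[145:330,380:485],None,fx=3.2,fy=3.2,interpolation=cv2.INTER_CUBIC)
cv2.imwrite('pics/t9.png',im[...,::-1])
E
```

```text
t 16.25 pos [ 0.6092 -0.226   0.0214] x [-0.005  0.    -1.   ] jaw yaw 2.3083198236030062 F [-11.5  -0.3   6.9] w 0.0015106290137419979 j [-0.47  0.32  1.69 -0.    1.14 -0.51]
```

View pics/t9.png

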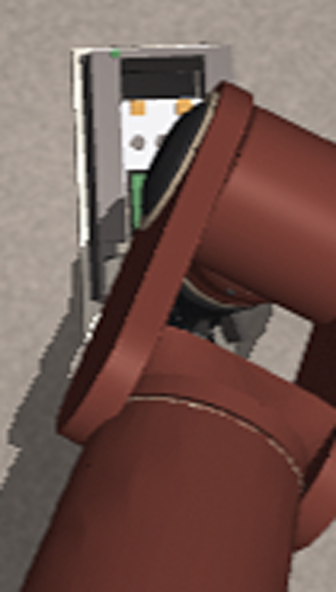

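The tool has stopped at x=0.609 and the force has jumped to 11.5 N, so this is the end stop. I'll back off gently and lift out.

Call:
play_rows:
  motion:
    - [1, [0, 0, 0], 0]
    - [1, [-0.004, 0, 0], 0]
    - [1, [-0.008, 0, 0], 0]
    - [1, [-0.012, 0, 0], 0]
    - [1, [-0.016, 0, 0], 0]

```text
time: 16.85
tool_pos: [0.5949, -0.2259, 0.0214]
tool_rot: [0.707, -0.014, 0.707, 0.014]
contact_force: [-0.4, 0.1, -0.3]
gripper_width: -0.001
```

Call:
play_rows:
  motion:
    - [1, [0, 0, 0.02], 0]
    - [1, [0, 0, 0.05], 0]
    - [1, [-0.01, 0, 0.09], 0]
    - [1, [-0.05, 0, 0.12], 0]
    - [1, [-0.09, 0, 0.15], 0]

```text
time: 17.35
tool_pos: [0.5045, -0.2259, 0.1731]
tool_rot: [0.708, -0.015, 0.706, 0.014]
contact_force: [-0.4, -0.8, 0.3]
gripper_width: 0.001
```

Call:
play_rows:
  motion:
    - [1, [-0.02, -0.03, 0.02], -0.14]
    - [1, [-0.03, -0.06, 0.03], -0.28]
    - [1, [-0.04, -0.08, 0.04], -0.42]
    - [1, [-0.04, -0.1, 0.04], -0.56]
    - [1, [-0.04, -0.12, 0.04], -0.7]

```text
time: 17.85
tool_pos: [0.4647, -0.347, 0.2123]
tool_rot: [0.669, 0.231, 0.667, -0.231]
contact_force: [1.3, -0.5, -0.4]
gripper_width: 0.001
```

```bash
python3 - <<'E'
from h import *
tool()
p,d=grab('wrist','w10.png'); p,d=grab('top')
im=cv2.resize(p[145:330,380:485],None,fx=3.2,fy=3.2,interpolation=cv2.INTER_CUBIC)
cv2.imwrite('pics/t10.png',im[...,::-1])
p,d=grab('scene')
im=cv2.resize(p[200:320,190:290],None,fx=5,fy=5,interpolation=cv2.INTER_CUBIC)
cv2.imwrite('pics/s10.png',im[...,::-1])
E
```

```text
t 17.85 pos [ 0.4647 -0.347   0.2123] x [ 0.002 -0.001 -1.   ] jaw yaw -38.17325031205108 F [ 1.3 -0.5 -0.4] w 0.0014175078283683725 j [-0.77 -0.04  1.74  0.    1.44 -0.1 ]
```

View pics/w10.png

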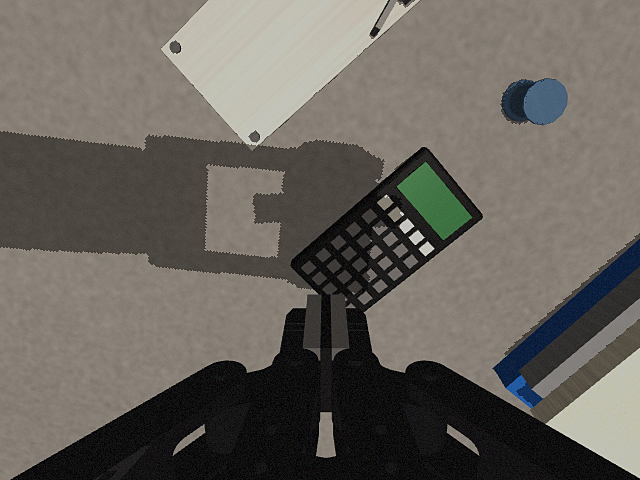

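View pics/t10.png

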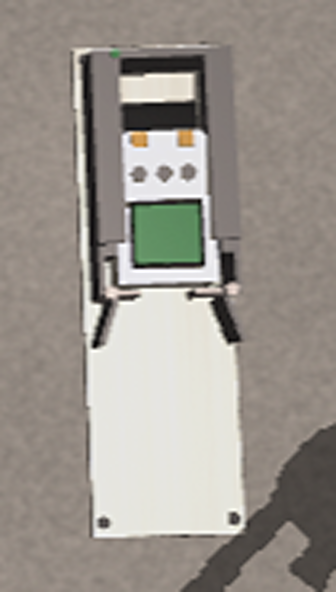

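View pics/s10.png

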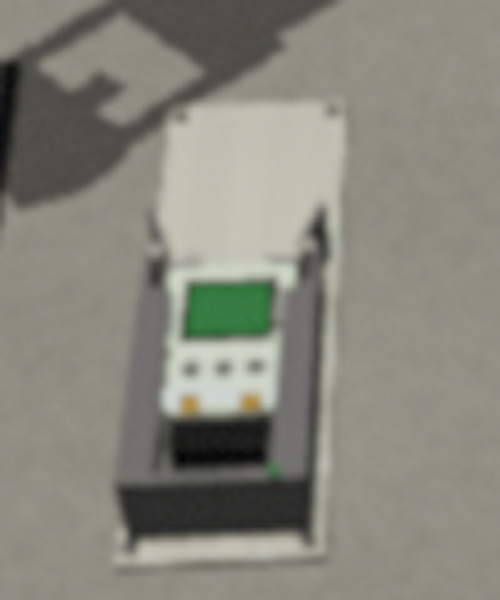

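The top view shows both flaps square across at about (125,295) and (207,293). The logger's rear is just inside them at row 283, with its nose on the contact block. The arm is clear, so I'm handing in.

```bash
python3 -c "
from h import *
print(workorder.job_done()); tool()"
```

```text
the job is handed in; nothing more can be done
None
the job is handed in; nothing more can be done
```

The logger is in the empty dock with both flaps shut behind it, and the job is handed in at about 18 s; no verdict came back. I laid the small white logger on the apron, contact end first, and pushed it in with the shut fingers. I stopped when the tool no longer advanced and the force rose from about 7 to 11.5 N, which I took as the end stop.

- **Flaps:** the last top picture shows both leaves square across, with the logger's rear end just inside them and its nose against the contact block. I could not see the right flap during the push, so that picture is my only check on it.
- **Spring travel:** I judged the seat from pictures and force. The contact block's travel was not measured.
- **Robot:** it stands clear, and the highest contact force in the readings was about 13 N.
- **Bystanders:** I moved nothing near the occupied dock, calculator, glue stick or spool. I did not re-measure their positions at the end.

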